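# Lock the hob's control panel, refit the burner knob and hold it pressed in

### The job

The table-top gas hob has just been cleaned. First turn both wing fasteners of its black control panel clockwise to their end stops, so that the panel is locked; then pick up the loose silver-grey burner knob, turn it so that its D-shaped bore matches the D-shaped spindle, push it fully onto the spindle and press it right in against the spindle's spring, as one does to try the spark igniter. Finish while still holding the knob pressed right in (do not let go), and leave the moka pot, the salt shaker and the spice jar standing where they are.

Things in the scene. Friction and masses are not known exactly. Their poses are not given: they have to be found in the camera images.
- hob: steel table-top gas hob, 280 (x) x 340 (y) mm, deck 70 mm high, fixed; origin: centre of underside, x from its front (black control panel, nearest the robot) to its back. Panel top 74 mm above the worktop; on it the spindle at hob (x, y) = (-103, 0) mm and the fasteners at (-103, +-125). The black pan support behind is 40 mm higher than the panel, its front bar 42 mm behind the spindle's axis.
- left_lock_grip (a point): left (hob +y) wing fastener, aluminium: grip bar 38 mm long, 10 mm thick, from 7 to 26 mm above the panel, on a round boss of 23 mm. The point is on its turning axis, at the bar's mid-height, 16.5 mm above the panel (90 mm above the worktop); x lies along the bar and turns with it, z up.
- left_lock (a joint): angle of the left fastener in rad, growing clockwise seen from above: 0 is open (bar front to back, along hob x), 1.571 is the end stop, locked (bar along hob y, in line with the two white marks on the panel). Stiff to turn (about 0.1 N m), stays where it is left.
- right_lock_grip (a point): right (hob -y) wing fastener, the same as the left one.
- right_lock (a joint): angle of the right fastener, same meaning as for the left one.
- spindle_tip (a point): centre of the top of the bare vertical brass spindle in the middle of the panel: 12 mm diameter with one flat 1.5 mm from the axis, top edge chamfered by 1 mm, 24 mm above the panel (98 mm above the worktop) when not pressed. x = hob x, points out of the flat (towards the burner), z up. The point sinks as the spindle is pressed; the spindle does not turn.
- spindle (a joint): how far the spindle is pressed in, in m: 0 out, 0.006 right in (stop). The spring takes 4 N to start and 10 N at the stop.
- knob: loose silver-grey burner knob, 46 mm across, 40 mm high, upright on the worktop left of the hob; origin: centre of underside, x along its grip bar to the end with the red pointer line. D-bore from below: 13.6 mm wide, 16 mm deep, flat 2.3 mm off the axis at +x; fits one way only, x along the spindle's x (play 0.14 rad), freely until the bore's end meets the tip, underside then 8 mm over the panel.
- knob_center (a point): centre of the knob, half-way up (20 mm above its underside, 4 mm above the bore's end), axes as the knob's. Grip bar: 41 mm long (x), 14 mm thick (y), from 19 to 40 mm above the underside, above a round skirt of 46 mm.
- moka_pot: aluminium moka pot, 83 x 137 x 154 mm, stands on the worktop to the right of the hob; origin at the centre of its underside. Leave alone.
- salt: salt shaker, 44 mm across, 90 mm high, stands behind the knob; origin at the centre of its underside. Leave alone.
- spice_jar: spice jar with red cap, 45 mm across, 106 mm high, stands behind the knob; origin at the centre of its underside. Leave alone.
- knob_pointer (a point): outer top end of the red pointer line on the knob's grip bar, 20.5 mm from the knob's axis, 40 mm above its underside. With the knob on the spindle it points towards the burner, to the small white dot on the panel.

How it is judged (in metres and radians):
On the way, in this order (a step that is already met when the one before it is completed fails the run):
1. both wing fasteners are turned to their end stops (value of joint each of left_lock, right_lock above 1.48 rad), for 0.2 s.
2. the knob is fully on the spindle, its bore's end on the spindle's tip (z of knob_center in the frame of spindle_tip between 0.001 and 0.0065 m and horizontal distance between knob_center and spindle_tip below 0.003 m and angle between the x axis of knob_center and the x axis of spindle_tip, either way round below 0.4 rad and x of knob_pointer in the frame of spindle_tip above 0.01 m), for 0.1 s.
At the end, for the whole second after the job is handed in: Through the last second the fingers still press the knob (over 5 N), it is upright and fully on the spindle (3 mm off-axis and 2.5 mm in depth at most, flats matched), the spindle is pressed in at least 4.5 of its 6 mm, and both fasteners are within 0.09 rad of their end stops (all of step 1 and value of joint spindle above 0.0045 m and z of knob_center in the frame of spindle_tip below 0.0065 m and horizontal distance between knob_center and spindle_tip below 0.003 m and angle between the x axis of knob_center and the x axis of spindle_tip, either way round below 0.4 rad and angle between knob_center's own z axis and vertical below 0.12 rad and contact force between the fingers and knob above 5 N and x of knob_pointer in the frame of spindle_tip above 0.01 m); the arm keeps its last pose, push and grip.
It fails at once if the moka pot, the salt shaker or the spice jar is pushed more than 20 mm or tipped (distance of any of moka_pot, salt, spice_jar from where it was at the start of the episode above 0.02 m or angle between any of moka_pot, salt, spice_jar's own z axis and vertical above 0.3 rad).
It also fails if it takes over 58 s, if anything falls off the work surface, if the arm or the gripper's body presses on something with over 40 N, if the wrist force passes 120 N, or if a joint passes its speed limit or range.

### The arm

A 6-joint arm with a two-finger parallel gripper is mounted at the origin on a cart in front of the work surface, level with it; the furniture and walls round the work are solid. World frame = base frame: x ahead of the robot, y to its left, z up, the work surface at z = 0. Lengths are in mm, angles in rad, forces in N, time in s.
With the tool pointing down it reaches from about 350 to 775 mm from the base axis. Payload 7.3 kg.
Tool frame: the origin (TCP) lies at the very end of the fingers, on their centre line; the grasp point (between the pads) lies 19 mm behind it; z points along the fingers, y is the line along which they close (so a half turn about z gives the same grasp; the last joint's range is limited). The gripper opens to 92 mm and grips with 3 to 60 N. Pads are 19 mm wide; open, the fingers measure 130 mm over their backs; the gripper's body (75 mm by 190 mm) begins 47 mm behind the grasp point.
Start: joints at [-1.404, 0.342, 1.524, -0, 1.275, -0.146], TCP at [161.578, -499.537, 226.741] pointing down, gripper open.
Joint ranges: [-2.53, 2.53], [-0.77, 2.02], [0.04, 2.7], [-1, 4.14], [0.28, 2.66], [-3.11, 3.11]. Speed limits (rad/s): [2.57, 2.57, 3.14, 3.14, 3.14, 3.14].

### API

Orientations are given as [roll, pitch, yaw] about the fixed x, y, z axes, in that order (R = Rz(yaw) Ry(pitch) Rx(roll)).
In Python, from plant import bot gives the robot as it stands.
- The arm moves only by the tool send_rows, never from a script. Its argument "rows" is a list of rows, each an object of numbers: "x", "y", "z": the shift along the tool's x, y, z in units of 0.2 m (1.0 is 0.2 m); "ax", "ay", "az": the turn, a rotation vector about the tool's x, y, z in units of 60 degrees (1.0 is 60 degrees); "jaw": the opening, from -1 (shut) to 1 (fully open), so that 0 is half open. In form: [{"x": .., "y": .., "z": .., "ax": .., "ay": .., "az": .., "jaw": ..}, ...]. A call has exactly 10 rows; each row is the pose to reach, as a shift and turn from the pose commanded when the call began, along the tool's axes at that moment; what a row does not reach only later rows make up. A row lasts 1/8 s, in which the tool goes at most 62.5 mm and 10.7 degrees, less where a joint would pass 70% of its speed; a pose out of reach is approached as far as the arm can. A call with a number of a shift or a turn outside -1 to 1 is refused whole. A call with a gripper value outside its range is refused whole. The fingers move at their own pace and stop on an object; the grip force is fixed at half the most. Time passes only in rows, so rows that repeat a pose let the fingers close, or fill a call up. It gives the time, the measured TCP pose, the force, the opening and the grip force at its end, in the units of the state.
- bot.get_obs(): the state, without advancing time (a new reading comes with each control period).
- bot.capture(name): name is "scene" or "top" or "wrist"; returns (picture, depth): 400x640x3 uint8, red, green, blue; 400x640 float32, mm along the optical axis (not along the pixel's ray), 0 where there is no reading.
- bot.camera_model(name): a dict with "vertical_fov" (degrees; the focal length in pixels is half the picture's height over the tangent of half this angle, whatever the lens; pixels are square), "cx", "cy" (the principal point, pixels), "R" (3x3) and "t" (3): a world point X has camera coordinates R X + t; the wrist camera has in their place "T_tool_cam" (4x4, takes a point from camera to tool coordinates, whose origin is the TCP and whose axes are the flange's). Camera axes: x right, y down, z forward; pixel columns grow to the right and rows downward; lengths in mm; the calibration is good to about 2 mm. A picture is of the moment at which its call begins: read the wrist's pose just before it. camera_model takes no time and is no camera call.
- bot.close_job(): hands the job in; it is judged then, once.
The state is a dict: "time": time; "joint_positions": joint angles; "dq": joint speeds; "tau": joint torques, N m; "tool_pos": TCP position; "tcp_rot": TCP orientation; "contact_force": force on the tool from outside, world axes, zero at the start; "moment": the same for the moment, N m; "grip_width": finger opening in mm; "finger_force": force on a finger pad.
Only numpy, scipy, OpenCV 4.12 (cv2) and the standard library are available. Lean on these libraries where they do the work, as an engineer would, in place of code of your own. Each camera call takes 0.05 s, during which the arm holds its last target. There are 200 camera calls.

## Working session

There is one attempt and no reset: what is moved stays moved. The work goes in short steps, Python scripts to look and compute and a tool call to move; the robot and the scene stay as the last step left them, time stands still between calls to the robot, and variables do not carry over. Pictures are saved under pics/ and viewed, at most 10 in all, crops included, and the job is handed in when it is done.

Besides the shell and the picture viewer there is one more tool, called after "Emit:" by a JSON object that holds its "fn" and its "kwargs", one argument or row to a line. send_rows: Moves the arm, as the interface text tells. Its arguments: {"type":"object","properties":{"rows":{"type":"array","items":{"type":"object","properties":{"x":{"type":"number","minimum":-1,"maximum":1},"y":{"type":"number","minimum":-1,"maximum":1},"z":{"type":"number","minimum":-1,"maximum":1},"ax":{"type":"number","minimum":-1,"maximum":1},"ay":{"type":"number","minimum":-1,"maximum":1},"az":{"type":"number","minimum":-1,"maximum":1},"jaw":{"type":"number"}}}}},"required":["rows"]}

```bash
mkdir -p pics; cat > h.py <<'E'
import numpy as np,cv2
from plant import bot
from scipy.spatial.transform import Rotation as Ro
def Rt(o=None):
    o=o or bot.get_obs(); return Ro.from_euler('xyz',o['tcp_rot']).as_matrix(),np.array(o['tool_pos'])
def cam(n):
    m=bot.camera_model(n); f=200/np.tan(np.radians(m['vertical_fov'])/2)
    if n=='wrist':
        R,p=Rt(); T=np.array(m['T_tool_cam']); Rw=R@T[:3,:3]; c=R@T[:3,3]+p
    else:
        Rw=np.array(m['R']).T; c=-Rw@np.array(m['t'])
    return f,m['cx'],m['cy'],Rw,c
def ray(C,u,v,z):
    f,cx,cy,Rw,c=C; d=Rw@np.array([(u-cx)/f,(v-cy)/f,1.]); return c+d*(z-c[2])/d[2]
def pts(C,dep):
    f,cx,cy,Rw,c=C; v,u=np.mgrid[:400,:640]
    P=np.stack([(u-cx)/f*dep,(v-cy)/f*dep,dep],-1); return P@Rw.T+c
def proj(C,X):
    f,cx,cy,Rw,c=C; q=Rw.T@(np.array(X)-c); return f*q[0]/q[2]+cx,f*q[1]/q[2]+cy
E
python3 - <<'E'
from h import *
for n in ['scene','top']:
    C=cam(n); p,d=bot.capture(n); np.savez('pics/'+n,p=p,d=d); cv2.imwrite(f'pics/{n}.png',p[:,:,::-1]); print(n,C)
o=bot.get_obs();print(o)
m=bot.camera_model('wrist');print(m)
E
```

```text
scene (np.float64(511.44520128384636), 305.75315064525006, 202.27962250692764, array([[ 0.90200592, -0.22827784,  0.36643493],
       [-0.43103079, -0.52424652,  0.73442361],
       [ 0.0244496 , -0.82039918, -0.57126824]]), array([   43.93381169, -1163.42827981,   891.01620116]))
top (np.float64(363.24995387792), 320.3399003205386, 201.22651117340143, array([[ 0.01096571, -0.98205794,  0.18826032],
       [-0.99989328, -0.00895153,  0.01154579],
       [-0.00965342, -0.18836684, -0.98205129]]), array([ 360.96822044, -144.57416095, 1074.9247344 ]))
{'time': 0.1, 'joint_positions': array([-1.40394952e+00,  3.42652773e-01,  1.52491992e+00,  8.65125022e-06,
        1.27541633e+00, -1.46002877e-01]), 'dq': array([ 0.00088381, -0.00105135, -0.00380198,  0.00090494, -0.00028794,
        0.00059113]), 'tau': array([ 9.94116308e-04, -4.32005918e+01, -2.44696087e+01,  7.18706776e-02,
        5.25936135e-02, -3.98784800e-05]), 'tool_pos': array([ 161.54049206, -499.14322782,  226.11515758]), 'tcp_rot': array([-3.14021234e+00, -2.11336021e-04,  3.12847015e-01]), 'contact_force': array([-0.02183769, -0.58205978, -0.30212527]), 'moment': array([ 0.02102674,  0.04328531, -0.00386286]), 'finger_force': 0.0, 'grip_width': 92.03031876981645}
{'vertical_fov': 64.35392994658028, 'cx': 317.14758356692215, 'cy': 199.00370581755405, 'T_tool_cam': array([[-5.68550790e-04, -9.50447461e-01, -3.10884705e-01,
         8.53172794e+01],
       [ 9.99999812e-01, -4.69635954e-04, -3.93027965e-04,
         5.39601369e-01],
       [ 2.27549797e-04, -3.10884870e-01,  9.50447550e-01,
        -1.58743286e+02],
       [ 0.00000000e+00,  0.00000000e+00,  0.00000000e+00,
         1.00000000e+00]])}
```

View pics/top.png

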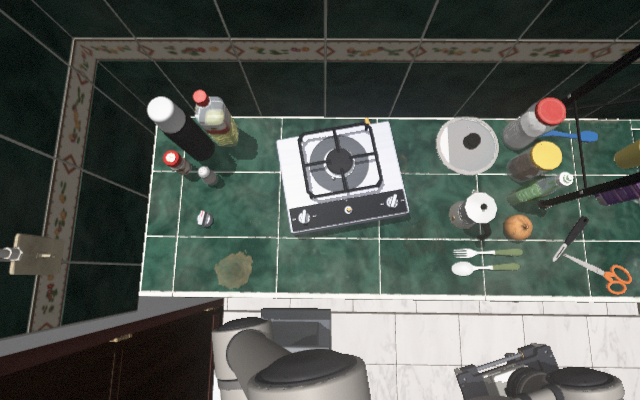

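View pics/scene.png

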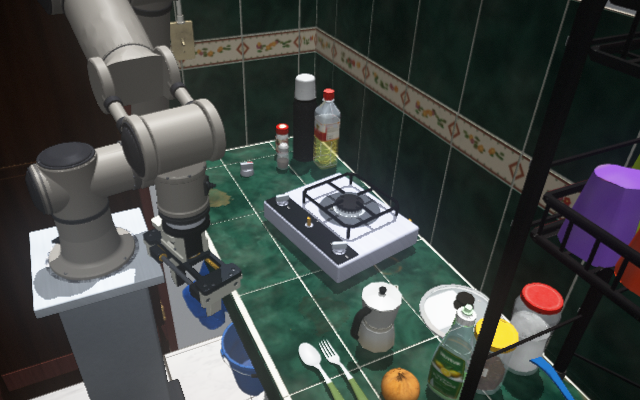

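The top view shows the left fastener near (304,217), the spindle at (348,210), the right fastener at (391,202), the knob at (205,218), the salt at (207,175) and the moka pot at (475,213). Next I cast these pixels onto planes at the known heights.

```bash
python3 - <<'E'
from h import *
C=cam('top')
L=ray(C,304,217,95);S=ray(C,348,210,98);Rr=ray(C,391,202,95);K=ray(C,205,218,35)
print(L,S,Rr,K,ray(C,207,172,85),ray(C,480,207,150))
d=L-Rr; print(np.linalg.norm(d[:2]),'yaw hob',np.arctan2(-d[0],d[1]))
print(cam('wrist')[3:])
p=np.load('pics/top.npz')['p']
cv2.imwrite('pics/k.png',np.hstack([cv2.resize(p[195:240,180:230,::-1],(400,360),interpolation=2),cv2.resize(p[190:235,280:330,::-1],(400,360),interpolation=2)]))
E
```

```text
[504.64374732 -88.99921563  95.        ] [ 524.60028366 -208.69924804   98.        ] [ 548.42769889 -326.72973027   95.        ] [507.77378998 201.42792198  35.        ] [631.95038855 188.43504583  85.        ] [ 526.89316785 -544.80490605  150.        ]
241.72883983125337 yaw hob 0.18213368154496146
(array([[ 0.30722763, -0.90438885, -0.29612834],
       [-0.9516347 , -0.29249965, -0.09399657],
       [-0.00160798,  0.31068435, -0.95051178]]), array([ 242.91816124, -473.61745399,  384.87557464]))
```

Emit:
{"fn": "send_rows", "kwargs": {
  "rows": [
    {"x": 0.3,"y": -0.15},
    {"x": 0.5,"y": -0.25},
    {"x": 0.75,"y": -0.4},
    {"x": 1,"y": -0.52},
    {"x": 1,"y": -0.52},
    {"x": 1,"y": -0.52},
    {"x": 1,"y": -0.52},
    {"x": 1,"y": -0.52},
    {"x": 1,"y": -0.52},
    {"x": 1,"y": -0.52}
  ]
}}

```text
schema error: expected keys x, y, z, ax, ay, az, jaw
```

Emit:
{"fn": "send_rows", "kwargs": {
  "rows": [
    {"x": 0.3,"y": -0.15,"az": 0.12},
    {"x": 0.5,"y": -0.25,"az": 0.12},
    {"x": 0.75,"y": -0.4,"az": 0.12},
    {"x": 1,"y": -0.52,"az": 0.12},
    {"x": 1,"y": -0.52,"az": 0.12},
    {"x": 1,"y": -0.52,"az": 0.12},
    {"x": 1,"y": -0.52,"az": 0.12},
    {"x": 1,"y": -0.52,"az": 0.12},
    {"x": 1,"y": -0.52,"az": 0.12},
    {"x": 1,"y": -0.52,"az": 0.12}
  ]
}}

```text
schema error: expected keys x, y, z, ax, ay, az, jaw
```

```bash
python3 - <<'E'
from h import *
import pickle
C=cam('wrist'); p,d=bot.capture('wrist'); pickle.dump((C,p,d),open('pics/w1.pkl','wb')); cv2.imwrite('pics/w1.png',p[:,:,::-1]); print(C,Rt())
E
```

```text
(np.float64(317.8779586288894), 317.14758356692215, 199.00370581755405, array([[ 0.30722763, -0.90438885, -0.29612834],
       [-0.9516347 , -0.29249965, -0.09399657],
       [-0.00160798,  0.31068435, -0.95051178]]), array([ 242.91816124, -473.61745399,  384.87557464])) (array([[ 9.51472390e-01,  3.07734058e-01, -1.99322022e-04],
       [ 3.07734083e-01, -9.51471741e-01,  1.12261915e-03],
       [ 1.55818876e-04, -1.12947931e-03, -9.99999350e-01]]), array([ 161.52413795, -499.22634227,  226.21662207]))
```

View pics/w1.png

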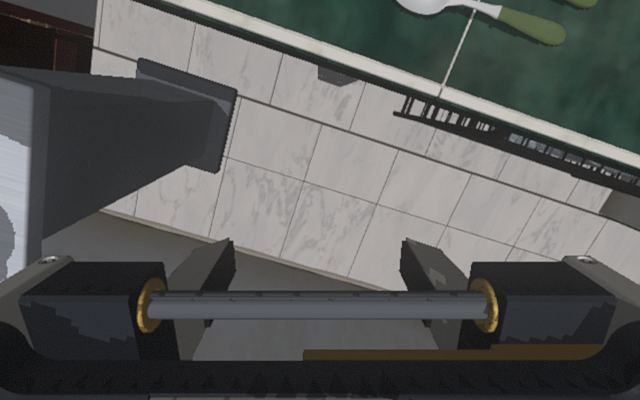

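The call was refused because each row needs every key, so the arm has not moved. The picture shows only the floor and the gripper. I'll resend with full rows.

Emit:
{"fn": "send_rows", "kwargs": {
  "rows": [
    {"x": 0.3,"y": -0.15,"z": 0,"ax": 0,"ay": 0,"az": 0,"jaw": 0},
    {"x": 0.5,"y": -0.25,"z": 0,"ax": 0,"ay": 0,"az": 0,"jaw": 0},
    {"x": 0.75,"y": -0.4,"z": 0,"ax": 0,"ay": 0,"az": 0,"jaw": 0},
    {"x": 1,"y": -0.52,"z": 0,"ax": 0,"ay": 0,"az": 0,"jaw": 0},
    {"x": 1,"y": -0.52,"z": 0,"ax": 0,"ay": 0,"az": 0,"jaw": 0},
    {"x": 1,"y": -0.52,"z": 0,"ax": 0,"ay": 0,"az": 0,"jaw": 0},
    {"x": 1,"y": -0.52,"z": 0,"ax": 0,"ay": 0,"az": 0,"jaw": 0},
    {"x": 1,"y": -0.52,"z": 0,"ax": 0,"ay": 0,"az": 0,"jaw": 0},
    {"x": 1,"y": -0.52,"z": 0,"ax": 0,"ay": 0,"az": 0,"jaw": 0},
    {"x": 1,"y": -0.52,"z": 0,"ax": 0,"ay": 0,"az": 0,"jaw": 0}
  ]
}}

```text
time: 1.4
tool_pos: [319.6, -339.3, 226.7]
tcp_rot: [3.142, 0.0, 0.312]
contact_force: [-0.0, 0.2, -0.0]
grip_width: 46.1
finger_force: 0.0
```

Emit:
{"fn": "send_rows", "kwargs": {
  "rows": [
    {"x": 0.3,"y": -0.15,"z": 0,"ax": 0,"ay": 0,"az": 0.12,"jaw": 0},
    {"x": 0.5,"y": -0.25,"z": 0,"ax": 0,"ay": 0,"az": 0.12,"jaw": 0},
    {"x": 0.75,"y": -0.4,"z": 0,"ax": 0,"ay": 0,"az": 0.12,"jaw": 0},
    {"x": 1,"y": -0.52,"z": 0,"ax": 0,"ay": 0,"az": 0.12,"jaw": 0},
    {"x": 1,"y": -0.52,"z": 0,"ax": 0,"ay": 0,"az": 0.12,"jaw": 0},
    {"x": 1,"y": -0.52,"z": 0,"ax": 0,"ay": 0,"az": 0.12,"jaw": 0},
    {"x": 1,"y": -0.52,"z": 0,"ax": 0,"ay": 0,"az": 0.12,"jaw": 0},
    {"x": 1,"y": -0.52,"z": 0,"ax": 0,"ay": 0,"az": 0.12,"jaw": 0},
    {"x": 1,"y": -0.52,"z": 0,"ax": 0,"ay": 0,"az": 0.12,"jaw": 0},
    {"x": 1,"y": -0.52,"z": 0,"ax": 0,"ay": 0,"az": 0.12,"jaw": 0}
  ]
}}

```text
time: 2.65
tool_pos: [478.0, -178.9, 226.8]
tcp_rot: [3.141, -0.0, 0.186]
contact_force: [0.1, -0.7, -0.0]
grip_width: 45.6
finger_force: 0.0
```

```bash
cat > snap.py <<'E'
import sys,pickle
from h import *
n=sys.argv[1]; C=cam('wrist'); print(Rt()[1],bot.get_obs()['tcp_rot'],bot.get_obs()['time'])
p,d=bot.capture('wrist'); pickle.dump((C,p,d),open(f'pics/{n}.pkl','wb')); cv2.imwrite(f'pics/{n}.png',p[:,:,::-1])
E
python3 snap.py w2
```

```text
[ 478.00767899 -178.85413431  226.79844725] [ 3.14143451e+00 -1.36210696e-04  1.86459827e-01] 2.65
```

View pics/w2.png

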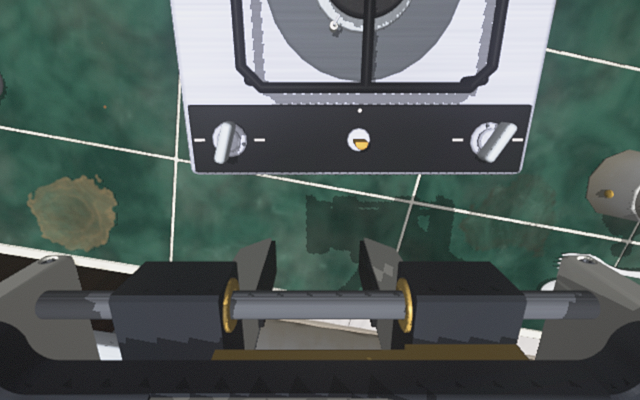

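The wrist view shows the panel, with the left fastener at (229,142), the right one at (493,141) and the spindle at (358,140). The right bar is already turned part of the way. I'll measure the bars from depth.

```bash
python3 - <<'E'
from h import *
import pickle
C,p,d=pickle.load(open('pics/w2.pkl','rb')); P=pts(C,d)
m={}
for n,(a,b) in dict(L=(205,258),S=(340,378),R=(462,523)).items():
    Q=P[115:172,a:b].reshape(-1,3); Q=Q[(Q[:,2]>60)&(Q[:,2]<125)]
    print(n,len(Q),'z pct',np.percentile(Q[:,2],[5,50,95,99]))
    T=Q[Q[:,2]>(94 if n!='S' else 90)]
    (cx,cy),(w,h),ang=cv2.minAreaRect(T[:,:2].astype(np.float32))
    u=np.linalg.svd(T[:,:2]-T[:,:2].mean(0))[2][0]
    print(len(T),T.mean(0),'rect',cx,cy,w,h,'yaw',np.arctan(u[1]/u[0]))
# white marks (z=74): pixels
g=p.min(2).copy(); g[:130]=0; g[150:]=0
n_,l,s,c=cv2.connectedComponentsWithStats((g>150).astype(np.uint8))
for i in range(1,n_):
    if s[i,4]>8: print(s[i],c[i],ray(C,*c[i],74))
E
```

```text
L 3008 z pct [ 73.85456892  75.33939078 100.73223703 101.66442673]
485 [506.69080462 -88.67270543  99.8047721 ] rect 506.0599060058594 -87.82239532470703 10.45799446105957 37.13751220703125 yaw -0.1186078426314806
S 2162 z pct [73.80804014 75.05505159 92.03258157 99.34488444]
110 [ 527.62374166 -210.37524593   97.98502208] rect 526.982177734375 -210.6175079345703 6.896911144256592 11.718670845031738 yaw -1.3658420994124985
R 3451 z pct [ 73.76329048  75.36672529 100.58310442 101.54444913]
554 [ 552.35107489 -331.44482447   99.43039742] rect 552.0435180664062 -332.321533203125 10.001043319702148 37.768585205078125 yaw -0.3196911876731796
[ 10 130 120  20 297] [ 68.82491582 139.31649832] [477.21137098  66.11969156  74.        ]
[175 130   4  20  52] [176.61538462 139.19230769] [496.69108776 -36.80558113  74.        ]
[186 130   7  20  73] [189.30136986 139.32876712] [498.83693292 -48.92580477  74.        ]
[213 130  17  20 288] [220.71180556 138.83333333] [504.95495724 -78.87476308  74.        ]
[348 130  22  20 237] [357.1350211  137.30379747] [ 530.87538946 -208.74242179   74.        ]
[471 130  23  20 277] [480.1299639  138.02888087] [ 552.2536837 -326.1751954   74.       ]
[492 130  24  20 230] [503.16521739 139.40434783] [ 555.12878641 -348.61935803   74.        ]
[524 130   6  20  39] [526.17948718 139.71794872] [ 558.97575699 -370.70793547   74.        ]
[239 135   7  15  68] [242.13235294 141.83823529] [505.91104191 -99.6452927   74.        ]
[194 139  11   3  29] [198.75862069 139.86206897] [500.01936403 -57.99285138  74.        ]
[254 139  11   2  22] [259.  139.5] [ 511.190149   -115.49928939   74.        ]
[452 139  11   2  22] [457.  139.5] [ 546.75086027 -304.5729846    74.        ]
[512 138  11   3  32] [517.15625 139.03125] [ 557.98107407 -361.84143694   74.        ]
```

Emit:
{"fn": "send_rows", "kwargs": {
  "rows": [
    {"x": 0.06,"y": -0.12,"z": 0,"ax": 0,"ay": 0,"az": 0.1,"jaw": 0},
    {"x": 0.14,"y": -0.28,"z": 0.1,"ax": 0,"ay": 0,"az": 0.2,"jaw": 0},
    {"x": 0.22,"y": -0.42,"z": 0.2,"ax": 0,"ay": 0,"az": 0.29,"jaw": 0},
    {"x": 0.222,"y": -0.424,"z": 0.35,"ax": 0,"ay": 0,"az": 0.29,"jaw": 0},
    {"x": 0.222,"y": -0.424,"z": 0.5,"ax": 0,"ay": 0,"az": 0.29,"jaw": 0},
    {"x": 0.222,"y": -0.424,"z": 0.62,"ax": 0,"ay": 0,"az": 0.29,"jaw": 0},
    {"x": 0.222,"y": -0.424,"z": 0.72,"ax": 0,"ay": 0,"az": 0.29,"jaw": 0},
    {"x": 0.222,"y": -0.424,"z": 0.72,"ax": 0,"ay": 0,"az": 0.29,"jaw": -0.5},
    {"x": 0.222,"y": -0.424,"z": 0.72,"ax": 0,"ay": 0,"az": 0.29,"jaw": -1},
    {"x": 0.222,"y": -0.424,"z": 0.72,"ax": 0,"ay": 0,"az": 0.29,"jaw": -1}
  ]
}}

```text
time: 3.95
tool_pos: [506.6, -87.2, 83.7]
tcp_rot: [3.141, -0.002, -0.117]
contact_force: [1.1, 0.3, 0.2]
grip_width: 20.5
finger_force: 0.0
```

Emit:
{"fn": "send_rows", "kwargs": {
  "rows": [
    {"x": 0,"y": 0,"z": 0,"ax": 0,"ay": 0,"az": 0,"jaw": -1},
    {"x": 0,"y": 0,"z": 0,"ax": 0,"ay": 0,"az": 0,"jaw": -1},
    {"x": 0,"y": 0,"z": 0,"ax": 0,"ay": 0,"az": 0,"jaw": -1},
    {"x": 0,"y": 0,"z": 0,"ax": 0,"ay": 0,"az": 0.1,"jaw": -1},
    {"x": 0,"y": 0,"z": 0,"ax": 0,"ay": 0,"az": 0.25,"jaw": -1},
    {"x": 0,"y": 0,"z": 0,"ax": 0,"ay": 0,"az": 0.4,"jaw": -1},
    {"x": 0,"y": 0,"z": 0,"ax": 0,"ay": 0,"az": 0.55,"jaw": -1},
    {"x": 0,"y": 0,"z": 0,"ax": 0,"ay": 0,"az": 0.7,"jaw": -1},
    {"x": 0,"y": 0,"z": 0,"ax": 0,"ay": 0,"az": 0.85,"jaw": -1},
    {"x": 0,"y": 0,"z": 0,"ax": 0,"ay": 0,"az": 1.0,"jaw": -1}
  ]
}}

```text
time: 5.2
tool_pos: [505.7, -88.0, 83.3]
tcp_rot: [3.141, -0.002, -1.168]
contact_force: [-3.4, -5.0, 7.4]
grip_width: 9.5
finger_force: 30.0
```

Emit:
{"fn": "send_rows", "kwargs": {
  "rows": [
    {"x": 0,"y": 0,"z": 0,"ax": 0,"ay": 0,"az": 0.12,"jaw": -1},
    {"x": 0,"y": 0,"z": 0,"ax": 0,"ay": 0,"az": 0.22,"jaw": -1},
    {"x": 0,"y": 0,"z": 0,"ax": 0,"ay": 0,"az": 0.25,"jaw": -1},
    {"x": 0,"y": 0,"z": 0,"ax": 0,"ay": 0,"az": 0.25,"jaw": -1},
    {"x": 0,"y": 0,"z": 0,"ax": 0,"ay": 0,"az": 0.25,"jaw": -1},
    {"x": 0,"y": 0,"z": 0,"ax": 0,"ay": 0,"az": 0.25,"jaw": -1},
    {"x": 0,"y": 0,"z": 0,"ax": 0,"ay": 0,"az": 0.25,"jaw": -1},
    {"x": 0,"y": 0,"z": 0,"ax": 0,"ay": 0,"az": 0.25,"jaw": -1},
    {"x": 0,"y": 0,"z": 0,"ax": 0,"ay": 0,"az": 0.25,"jaw": -1},
    {"x": 0,"y": 0,"z": 0,"ax": 0,"ay": 0,"az": 0.25,"jaw": -1}
  ]
}}

```text
time: 6.45
tool_pos: [505.5, -88.0, 83.3]
tcp_rot: [3.14, -0.002, -1.424]
contact_force: [-3.9, -4.8, 7.5]
grip_width: 9.8
finger_force: 30.5
```

```bash
python3 -c "
from h import *
print(bot.get_obs())"
```

```text
{'time': 6.45, 'joint_positions': array([-0.32042316,  0.48496097,  1.74522462, -0.00295906,  0.9115284 ,
        2.67599782]), 'dq': array([ 0.00095658, -0.00110787,  0.00120092, -0.00148743,  0.0013029 ,
       -0.00061893]), 'tau': array([  2.26836674, -41.46729469, -18.66611123,   1.71681192,
        -0.98028906,   0.51456643]), 'tool_pos': array([505.47481432, -88.03317017,  83.34353504]), 'tcp_rot': array([ 3.14043236e+00, -2.03437127e-03, -1.42381079e+00]), 'contact_force': array([-3.94103733, -4.77274757,  7.4969525 ]), 'moment': array([-0.65643544,  0.74115773,  0.53219162]), 'finger_force': 30.47985076904297, 'grip_width': 9.776011895871576}
```

Emit:
{"fn": "send_rows", "kwargs": {
  "rows": [
    {"x": 0,"y": 0,"z": 0,"ax": 0,"ay": 0,"az": 0,"jaw": -0.35},
    {"x": 0,"y": 0,"z": 0,"ax": 0,"ay": 0,"az": 0,"jaw": -0.35},
    {"x": 0,"y": 0,"z": -0.1,"ax": 0,"ay": 0,"az": 0,"jaw": -0.35},
    {"x": 0,"y": 0,"z": -0.25,"ax": 0,"ay": 0,"az": 0,"jaw": -0.35},
    {"x": 0.1,"y": 0,"z": -0.3,"ax": 0,"ay": 0,"az": -0.15,"jaw": -0.35},
    {"x": 0.3,"y": -0.01,"z": -0.3,"ax": 0,"ay": 0,"az": -0.3,"jaw": -0.2},
    {"x": 0.5,"y": -0.02,"z": -0.3,"ax": 0,"ay": 0,"az": -0.45,"jaw": 0},
    {"x": 0.7,"y": -0.03,"z": -0.3,"ax": 0,"ay": 0,"az": -0.6,"jaw": 0},
    {"x": 0.9,"y": -0.04,"z": -0.3,"ax": 0,"ay": 0,"az": -0.75,"jaw": 0},
    {"x": 1.0,"y": -0.05,"z": -0.3,"ax": 0,"ay": 0,"az": -0.9,"jaw": 0}
  ]
}}

```text
time: 7.7
tool_pos: [544.9, -285.3, 142.1]
tcp_rot: [-3.142, 0.0, -0.479]
contact_force: [0.3, 0.2, -0.9]
grip_width: 45.8
finger_force: 0.0
```

```bash
python3 - <<'E'
from h import *
R,p=Rt(); print(p, R.T@(np.array([552.2,-333,83])-p)/200, bot.get_obs()['tcp_rot'],bot.get_obs()['grip_width'])
C=cam('top');P=pts(C,bot.capture('top')[1]);v=P[205:230,292:316].reshape(-1,3)
T=v[(v[:,2]>92)&(v[:,2]<106)];print(len(T),T.mean(0),cv2.minAreaRect(T[:,:2].astype(np.float32)))
E
```

```text
[ 544.93400944 -285.27487366  142.12301121] [0.14234898 0.19497905 0.2955846 ] [-3.14154958e+00  1.54954751e-04 -4.79416907e-01] 45.83204431546778
52 [505.63389297 -87.32737257  98.2148786 ] ((506.39239501953125, -87.52523803710938), (10.085758209228516, 36.369327545166016), 12.03238296508789)
```

Emit:
{"fn": "send_rows", "kwargs": {
  "rows": [
    {"x": 0.07,"y": 0.1,"z": 0,"ax": 0,"ay": 0,"az": -0.08,"jaw": 0},
    {"x": 0.142,"y": 0.195,"z": 0,"ax": 0,"ay": 0,"az": -0.152,"jaw": 0},
    {"x": 0.142,"y": 0.195,"z": 0.1,"ax": 0,"ay": 0,"az": -0.152,"jaw": 0},
    {"x": 0.142,"y": 0.195,"z": 0.2,"ax": 0,"ay": 0,"az": -0.152,"jaw": 0},
    {"x": 0.142,"y": 0.195,"z": 0.295,"ax": 0,"ay": 0,"az": -0.152,"jaw": 0},
    {"x": 0.142,"y": 0.195,"z": 0.295,"ax": 0,"ay": 0,"az": -0.152,"jaw": -0.5},
    {"x": 0.142,"y": 0.195,"z": 0.295,"ax": 0,"ay": 0,"az": -0.152,"jaw": -1},
    {"x": 0.142,"y": 0.195,"z": 0.295,"ax": 0,"ay": 0,"az": -0.152,"jaw": -1},
    {"x": 0.142,"y": 0.195,"z": 0.295,"ax": 0,"ay": 0,"az": -0.152,"jaw": -1},
    {"x": 0.142,"y": 0.195,"z": 0.295,"ax": 0,"ay": 0,"az": -0.152,"jaw": -1}
  ]
}}

```text
time: 9.0
tool_pos: [551.8, -332.6, 84.6]
tcp_rot: [3.139, -0.002, -0.324]
contact_force: [-2.1, -5.0, 2.6]
grip_width: 9.7
finger_force: 30.0
```

Emit:
{"fn": "send_rows", "kwargs": {
  "rows": [
    {"x": 0,"y": 0,"z": 0,"ax": 0,"ay": 0,"az": 0,"jaw": -1},
    {"x": 0,"y": 0,"z": 0,"ax": 0,"ay": 0,"az": 0.1,"jaw": -1},
    {"x": 0,"y": 0,"z": 0,"ax": 0,"ay": 0,"az": 0.2,"jaw": -1},
    {"x": 0,"y": 0,"z": 0,"ax": 0,"ay": 0,"az": 0.33,"jaw": -1},
    {"x": 0,"y": 0,"z": 0,"ax": 0,"ay": 0,"az": 0.46,"jaw": -1},
    {"x": 0,"y": 0,"z": 0,"ax": 0,"ay": 0,"az": 0.6,"jaw": -1},
    {"x": 0,"y": 0,"z": 0,"ax": 0,"ay": 0,"az": 0.75,"jaw": -1},
    {"x": 0,"y": 0,"z": 0,"ax": 0,"ay": 0,"az": 0.85,"jaw": -1},
    {"x": 0,"y": 0,"z": 0,"ax": 0,"ay": 0,"az": 0.95,"jaw": -1},
    {"x": 0,"y": 0,"z": 0,"ax": 0,"ay": 0,"az": 1.0,"jaw": -1}
  ]
}}

```text
time: 10.25
tool_pos: [551.8, -332.6, 84.6]
tcp_rot: [-3.141, -0.003, -1.374]
contact_force: [-2.3, -4.1, 1.8]
grip_width: 9.6
finger_force: 30.0
```

Emit:
{"fn": "send_rows", "kwargs": {
  "rows": [
    {"x": 0,"y": 0,"z": 0,"ax": 0,"ay": 0,"az": 0.05,"jaw": -1},
    {"x": 0,"y": 0,"z": 0,"ax": 0,"ay": 0,"az": 0.07,"jaw": -1},
    {"x": 0,"y": 0,"z": 0,"ax": 0,"ay": 0,"az": 0.07,"jaw": -1},
    {"x": 0,"y": 0,"z": 0,"ax": 0,"ay": 0,"az": 0.07,"jaw": -1},
    {"x": 0,"y": 0,"z": 0,"ax": 0,"ay": 0,"az": 0.07,"jaw": -0.35},
    {"x": 0,"y": 0,"z": 0,"ax": 0,"ay": 0,"az": 0.07,"jaw": -0.35},
    {"x": 0,"y": 0,"z": -0.1,"ax": 0,"ay": 0,"az": 0.07,"jaw": -0.35},
    {"x": 0,"y": 0,"z": -0.25,"ax": 0,"ay": 0,"az": 0.07,"jaw": -0.35},
    {"x": 0,"y": 0,"z": -0.35,"ax": 0,"ay": 0,"az": 0.07,"jaw": -0.35},
    {"x": 0,"y": 0,"z": -0.4,"ax": 0,"ay": 0,"az": 0.07,"jaw": -0.35}
  ]
}}

```text
time: 11.5
tool_pos: [552.3, -331.0, 164.9]
tcp_rot: [-3.14, -0.001, -1.444]
contact_force: [-0.5, 0.1, -0.1]
grip_width: 29.9
finger_force: 0.0
```

Emit:
{"fn": "send_rows", "kwargs": {
  "rows": [
    {"x": -0.12,"y": 0,"z": 0,"ax": 0,"ay": 0,"az": -0.1,"jaw": -0.35},
    {"x": -0.3,"y": 0.01,"z": 0,"ax": 0,"ay": 0,"az": -0.22,"jaw": -0.35},
    {"x": -0.5,"y": 0.03,"z": 0,"ax": 0,"ay": 0,"az": -0.35,"jaw": -0.2},
    {"x": -0.7,"y": 0.05,"z": 0,"ax": 0,"ay": 0,"az": -0.5,"jaw": 0},
    {"x": -0.88,"y": 0.06,"z": 0,"ax": 0,"ay": 0,"az": -0.65,"jaw": 0},
    {"x": -0.99,"y": 0.075,"z": 0,"ax": 0,"ay": 0,"az": -0.8,"jaw": 0},
    {"x": -0.99,"y": 0.075,"z": 0,"ax": 0,"ay": 0,"az": -0.8,"jaw": 0},
    {"x": -0.99,"y": 0.075,"z": 0,"ax": 0,"ay": 0,"az": -0.8,"jaw": 0},
    {"x": -0.99,"y": 0.075,"z": 0,"ax": 0,"ay": 0,"az": -0.8,"jaw": 0},
    {"x": -0.99,"y": 0.075,"z": 0,"ax": 0,"ay": 0,"az": -0.8,"jaw": 0}
  ]
}}

```text
time: 12.75
tool_pos: [512.1, -137.3, 163.5]
tcp_rot: [3.141, 0.0, -0.608]
contact_force: [0.5, 0.3, 0.6]
grip_width: 46.0
finger_force: 0.0
```

Emit:
{"fn": "send_rows", "kwargs": {
  "rows": [
    {"x": -0.1,"y": -0.1,"z": 0,"ax": 0,"ay": 0,"az": -0.1,"jaw": 0},
    {"x": -0.25,"y": -0.24,"z": 0,"ax": 0,"ay": 0,"az": -0.22,"jaw": 0},
    {"x": -0.4,"y": -0.39,"z": 0,"ax": 0,"ay": 0,"az": -0.36,"jaw": 0},
    {"x": -0.56,"y": -0.54,"z": 0,"ax": 0,"ay": 0,"az": -0.5,"jaw": 0},
    {"x": -0.72,"y": -0.69,"z": 0,"ax": 0,"ay": 0,"az": -0.64,"jaw": 0},
    {"x": -0.72,"y": -0.69,"z": 0,"ax": 0,"ay": 0,"az": -0.76,"jaw": 0},
    {"x": -0.72,"y": -0.69,"z": 0,"ax": 0,"ay": 0,"az": -0.76,"jaw": 0},
    {"x": -0.72,"y": -0.69,"z": 0,"ax": 0,"ay": 0,"az": -0.76,"jaw": 0},
    {"x": -0.72,"y": -0.69,"z": 0,"ax": 0,"ay": 0,"az": -0.76,"jaw": 0},
    {"x": -0.72,"y": -0.69,"z": 0,"ax": 0,"ay": 0,"az": -0.76,"jaw": 0}
  ]
}}

```text
time: 14.0
tool_pos: [472.5, 58.5, 163.6]
tcp_rot: [3.142, 0.0, 0.188]
contact_force: [-0.2, -1.1, -0.9]
grip_width: 45.8
finger_force: 0.0
```

Emit:
{"fn": "send_rows", "kwargs": {
  "rows": [
    {"x": 0,"y": -0.1,"z": -0.02,"ax": 0,"ay": 0,"az": 0,"jaw": 0},
    {"x": 0,"y": -0.25,"z": -0.05,"ax": 0,"ay": 0,"az": 0,"jaw": 0},
    {"x": 0,"y": -0.45,"z": -0.05,"ax": 0,"ay": 0,"az": 0,"jaw": 0},
    {"x": 0,"y": -0.6,"z": -0.05,"ax": 0,"ay": 0,"az": 0,"jaw": 0},
    {"x": 0,"y": -0.61,"z": -0.05,"ax": 0,"ay": 0,"az": 0,"jaw": 0},
    {"x": 0,"y": -0.61,"z": -0.05,"ax": 0,"ay": 0,"az": 0,"jaw": 0},
    {"x": 0,"y": -0.61,"z": -0.05,"ax": 0,"ay": 0,"az": 0,"jaw": 0},
    {"x": 0,"y": -0.61,"z": -0.05,"ax": 0,"ay": 0,"az": 0,"jaw": 0},
    {"x": 0,"y": -0.61,"z": -0.05,"ax": 0,"ay": 0,"az": 0,"jaw": 0},
    {"x": 0,"y": -0.61,"z": -0.05,"ax": 0,"ay": 0,"az": 0,"jaw": 0}
  ]
}}

```text
time: 15.25
tool_pos: [449.5, 178.5, 173.7]
tcp_rot: [3.141, -0.0, 0.189]
contact_force: [0.1, 0.1, 0.8]
grip_width: 45.9
finger_force: 0.0
```

```bash
python3 snap.py w3
```

```text
[449.53914413 178.47021577 173.69513826] [ 3.14148098e+00 -2.43168355e-05  1.88852482e-01] 15.25
```

View pics/w3.png

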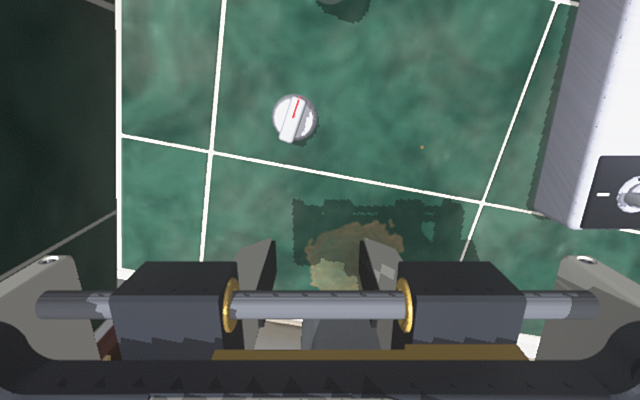

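The knob is at about (294,119). Its red pointer points up and slightly right in the image, ending at about (299,98), away from the robot.

```bash
python3 - <<'E'
from h import *
import pickle
C,p,d=pickle.load(open('pics/w3.pkl','rb')); P=pts(C,d)
Q=P[88:152,265:325].reshape(-1,3); T=Q[(Q[:,2]>33)&(Q[:,2]<50)]
r=cv2.minAreaRect(T[:,:2].astype(np.float32)); u=np.linalg.svd(T[:,:2]-T[:,:2].mean(0))[2][0]
print(len(T),T.mean(0),r,np.arctan(u[1]/u[0]))
rg=p.astype(int); m=(rg[...,0]>150)&(rg[...,1]<110); m[:88]=0;m[152:]=0;m[:,:265]=0;m[:,325:]=0
v,x=np.nonzero(m); G=np.array([ray(C,a,b,40) for a,b in zip(x,v)]); u=np.linalg.svd(G[:,:2]-G[:,:2].mean(0))[2][0]
print(len(G),G.mean(0),G.min(0),G.max(0),np.arctan(u[1]/u[0]))
# skirt: bright-pixel blob outline
S=Q[(Q[:,2]>14)&(Q[:,2]<50)];print('skirt',len(S),cv2.minEnclosingCircle(S[:,:2].astype(np.float32)))
c=np.array(r[0]);R,pp=Rt();print(R.T@(np.array([*c,22.])-pp)/200)
E
```

```text
712 [508.59409538 212.04995893  40.39309712] ((508.253173828125, 212.26779174804688), (13.980320930480957, 41.585548400878906), 80.80252075195312) -0.16525574135803023
19 [519.36917324 210.88422703  40.        ] [511.98212725 208.53543863  40.        ] [529.04994205 212.19658762  40.        ] -0.17398839603111493
skirt 1525 ((508.1355895996094, 212.25852966308594), 20.97186279296875)
[ 0.32002384 -0.11059346  0.75852763]
```

Emit:
{"fn": "send_rows", "kwargs": {
  "rows": [
    {"x": 0.1,"y": -0.04,"z": 0.1,"ax": 0,"ay": 0,"az": 0.12,"jaw": 0},
    {"x": 0.22,"y": -0.08,"z": 0.2,"ax": 0,"ay": 0,"az": 0.24,"jaw": 0},
    {"x": 0.32,"y": -0.11,"z": 0.35,"ax": 0,"ay": 0,"az": 0.338,"jaw": 0},
    {"x": 0.32,"y": -0.11,"z": 0.5,"ax": 0,"ay": 0,"az": 0.338,"jaw": 0},
    {"x": 0.32,"y": -0.11,"z": 0.63,"ax": 0,"ay": 0,"az": 0.338,"jaw": 0},
    {"x": 0.32,"y": -0.11,"z": 0.71,"ax": 0,"ay": 0,"az": 0.338,"jaw": 0},
    {"x": 0.32,"y": -0.11,"z": 0.758,"ax": 0,"ay": 0,"az": 0.338,"jaw": 0},
    {"x": 0.32,"y": -0.11,"z": 0.758,"ax": 0,"ay": 0,"az": 0.338,"jaw": 0},
    {"x": 0.32,"y": -0.11,"z": 0.758,"ax": 0,"ay": 0,"az": 0.338,"jaw": -0.5},
    {"x": 0.32,"y": -0.11,"z": 0.758,"ax": 0,"ay": 0,"az": 0.338,"jaw": -1}
  ]
}}

```text
time: 16.55
tool_pos: [508.7, 212.5, 22.9]
tcp_rot: [-3.141, -0.002, -0.165]
contact_force: [-0.5, -0.4, -0.0]
grip_width: 30.2
finger_force: 0.0
```

Emit:
{"fn": "send_rows", "kwargs": {
  "rows": [
    {"x": 0,"y": 0,"z": 0,"ax": 0,"ay": 0,"az": 0,"jaw": -1},
    {"x": 0,"y": 0,"z": 0,"ax": 0,"ay": 0,"az": 0,"jaw": -1},
    {"x": 0,"y": 0,"z": 0,"ax": 0,"ay": 0,"az": 0,"jaw": -1},
    {"x": 0,"y": 0,"z": 0,"ax": 0,"ay": 0,"az": 0,"jaw": -1},
    {"x": 0,"y": 0,"z": 0,"ax": 0,"ay": 0,"az": 0,"jaw": -1},
    {"x": 0,"y": 0,"z": -0.1,"ax": 0,"ay": 0,"az": 0,"jaw": -1},
    {"x": 0,"y": 0,"z": -0.25,"ax": 0,"ay": 0,"az": 0,"jaw": -1},
    {"x": 0,"y": 0,"z": -0.45,"ax": 0,"ay": 0,"az": 0,"jaw": -1},
    {"x": 0,"y": 0,"z": -0.6,"ax": 0,"ay": 0,"az": 0,"jaw": -1},
    {"x": 0,"y": 0,"z": -0.7,"ax": 0,"ay": 0,"az": 0,"jaw": -1}
  ]
}}

```text
time: 17.8
tool_pos: [508.3, 212.4, 163.2]
tcp_rot: [-3.141, -0.001, -0.165]
contact_force: [-0.4, 0.1, -0.8]
grip_width: 13.7
finger_force: 30.0
```

```bash
python3 -c "
from h import *
print(Rt(),bot.get_obs())"
```

```text
(array([[ 9.86459274e-01, -1.64003750e-01,  9.32595990e-04],
       [-1.64003954e-01, -9.86459671e-01,  1.45922911e-04],
       [ 8.96036429e-04, -2.96896439e-04, -9.99999554e-01]]), array([508.34943815, 212.35193782, 163.21375411])) {'time': 17.8, 'joint_positions': array([ 2.56625480e-01,  4.45882362e-01,  1.54818277e+00, -1.04859644e-04,
        1.14658843e+00,  1.99221306e+00]), 'dq': array([ 0.00101058, -0.15890992, -0.19086301,  0.00091451,  0.36877658,
       -0.00189398]), 'tau': array([ 6.79096975e-02, -4.74616849e+01, -2.30371785e+01,  2.22198185e-03,
       -4.64052055e-01,  2.43523277e-05]), 'tool_pos': array([508.34943815, 212.35193782, 163.21375411]), 'tcp_rot': array([-3.14129576e+00, -8.96036549e-04, -1.64748275e-01]), 'contact_force': array([-0.35324634,  0.08912323, -0.81613074]), 'moment': array([ 0.06594184, -0.03556664,  0.01198696]), 'finger_force': 29.99931424856186, 'grip_width': 13.7076769778253}
```

Emit:
{"fn": "send_rows", "kwargs": {
  "rows": [
    {"x": 0.02,"y": 0.1,"z": 0,"ax": 0,"ay": 0,"az": -0.05,"jaw": -1},
    {"x": 0.05,"y": 0.25,"z": 0,"ax": 0,"ay": 0,"az": -0.1,"jaw": -1},
    {"x": 0.09,"y": 0.42,"z": 0,"ax": 0,"ay": 0,"az": -0.15,"jaw": -1},
    {"x": 0.13,"y": 0.6,"z": 0,"ax": 0,"ay": 0,"az": -0.2,"jaw": -1},
    {"x": 0.17,"y": 0.78,"z": 0,"ax": 0,"ay": 0,"az": -0.28,"jaw": -1},
    {"x": 0.2,"y": 0.9,"z": 0,"ax": 0,"ay": 0,"az": -0.336,"jaw": -1},
    {"x": 0.21,"y": 0.96,"z": 0,"ax": 0,"ay": 0,"az": -0.336,"jaw": -1},
    {"x": 0.21,"y": 0.96,"z": 0,"ax": 0,"ay": 0,"az": -0.336,"jaw": -1},
    {"x": 0.21,"y": 0.96,"z": 0,"ax": 0,"ay": 0,"az": -0.336,"jaw": -1},
    {"x": 0.21,"y": 0.96,"z": 0,"ax": 0,"ay": 0,"az": -0.336,"jaw": -1}
  ]
}}

```text
time: 19.05
tool_pos: [518.1, 16.9, 162.1]
tcp_rot: [-3.141, 0.0, 0.188]
contact_force: [0.6, -0.2, -1.4]
grip_width: 13.7
finger_force: 30.0
```

Emit:
{"fn": "send_rows", "kwargs": {
  "rows": [
    {"x": -0.01,"y": 0.1,"z": 0,"ax": 0,"ay": 0,"az": 0,"jaw": -1},
    {"x": -0.03,"y": 0.25,"z": 0,"ax": 0,"ay": 0,"az": 0,"jaw": -1},
    {"x": -0.06,"y": 0.42,"z": 0,"ax": 0,"ay": 0,"az": 0,"jaw": -1},
    {"x": -0.08,"y": 0.6,"z": 0,"ax": 0,"ay": 0,"az": 0,"jaw": -1},
    {"x": -0.11,"y": 0.78,"z": 0,"ax": 0,"ay": 0,"az": 0,"jaw": -1},
    {"x": -0.125,"y": 0.9,"z": 0,"ax": 0,"ay": 0,"az": 0,"jaw": -1},
    {"x": -0.134,"y": 0.97,"z": 0,"ax": 0,"ay": 0,"az": 0,"jaw": -1},
    {"x": -0.134,"y": 0.97,"z": 0,"ax": 0,"ay": 0,"az": 0,"jaw": -1},
    {"x": -0.134,"y": 0.97,"z": 0,"ax": 0,"ay": 0,"az": 0,"jaw": -1},
    {"x": -0.134,"y": 0.97,"z": 0,"ax": 0,"ay": 0,"az": 0,"jaw": -1}
  ]
}}

```text
time: 20.3
tool_pos: [527.9, -178.6, 162.2]
tcp_rot: [-3.141, 0.0, 0.188]
contact_force: [-0.3, 1.2, -1.2]
grip_width: 14.1
finger_force: 30.0
```

```bash
python3 - <<'E'
from h import *
o=bot.get_obs();R,p=Rt(o); print(p,o['tcp_rot'],o['grip_width'],o['time'], R.T@(np.array([528.7,-210.2,124])-p)/200)
E
python3 snap.py w4
```

```text
[ 527.91682733 -178.57160686  162.17330991] [-3.14143418e+00  6.18869317e-05  1.88274933e-01] 14.069796511576998 20.3 [-0.0257401   0.15611053  0.19084341]
[ 527.91682733 -178.57160686  162.17330991] [-3.14143418e+00  6.18869317e-05  1.88274933e-01] 20.3
```

View pics/w4.png

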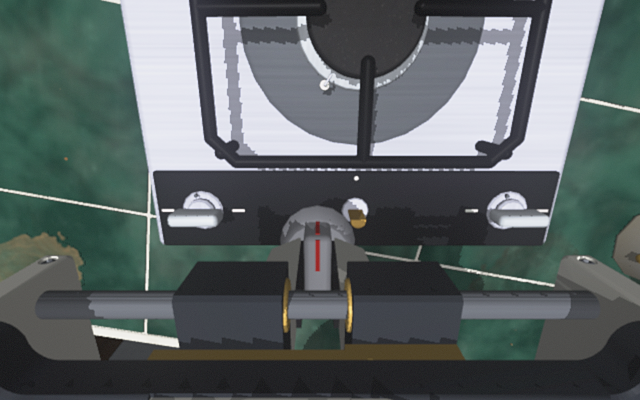

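Both bars now lie in line with their white marks, so both fasteners are locked. The knob is held upright, with its red tip near (317,221), and the spindle is at (355,210). I'll make one relative check from this picture.

```bash
python3 - <<'E'
from h import *
import pickle
C,p,d=pickle.load(open('pics/w4.pkl','rb')); P=pts(C,d); R,pp=Rt()
Q=P[190:235,342:375].reshape(-1,3);T=Q[(Q[:,2]>93)&(Q[:,2]<103)]
r=cv2.minAreaRect(T[:,:2].astype(np.float32)); print('spindle',len(T),T.mean(0),r)
def tool(X): return R.T@(np.asarray(X)-pp)
b=np.array([tool([x,y,98])[:2] for x,y,_ in T]);print('tool frame ext',b.min(0),b.max(0))
K=P[200:300,275:365].reshape(-1,3);K=K[(K[:,2]>150)&(K[:,2]<163)]
k=np.array([tool(x) for x in K]);print('skirt tool',len(k),k.min(0),k.max(0))
B=P[200:300,290:345].reshape(-1,3);B=np.array([tool(x) for x in B if 172<x[2]<190]);print('bar',len(B),B.min(0),B.max(0),np.percentile(B[:,2],[10,50]))
rg=p.astype(int);m=(rg[...,0]>120)&(rg[...,1]<70)&(rg[...,2]<70);m[:215]=0;m[280:]=0;v,x=np.nonzero(m);print('red',v.min(),v.max(),x.mean(),tool(ray(C,x[v==v.min()].mean(),v.min(),pp[2]+17.5)))
E
```

```text
spindle 163 [ 528.05647297 -210.27413174   97.68183449] ((526.81103515625, -210.48599243164062), (7.979791164398193, 11.788146018981934), 7.727606296539307)
tool frame ext [-11.02042342  25.26065527] [-3.01601002 37.04267117]
skirt tool 1067 [  1.90094658 -21.07459629  -0.75480004] [21.74518728 21.38981806 12.20550647]
bar 2184 [-10.78975932 -13.61932011 -27.75876964] [20.94151193 14.14959706 -9.80303235] [-21.51053325 -18.02041949]
red 233 270 317.02 [ 21.8414034    0.18203787 -17.4987249 ]
```

Emit:
{"fn": "send_rows", "kwargs": {
  "rows": [
    {"x": -0.01,"y": 0.07,"z": 0,"ax": 0,"ay": 0,"az": 0,"jaw": -1},
    {"x": -0.025,"y": 0.155,"z": 0,"ax": 0,"ay": 0,"az": 0,"jaw": -1},
    {"x": -0.025,"y": 0.155,"z": 0.1,"ax": 0,"ay": 0,"az": 0,"jaw": -1},
    {"x": -0.025,"y": 0.155,"z": 0.17,"ax": 0,"ay": 0,"az": 0,"jaw": -1},
    {"x": -0.025,"y": 0.155,"z": 0.185,"ax": 0,"ay": 0,"az": 0,"jaw": -1},
    {"x": -0.025,"y": 0.155,"z": 0.2,"ax": 0,"ay": 0,"az": 0,"jaw": -1},
    {"x": -0.025,"y": 0.155,"z": 0.21,"ax": 0,"ay": 0,"az": 0,"jaw": -1},
    {"x": -0.025,"y": 0.155,"z": 0.22,"ax": 0,"ay": 0,"az": 0,"jaw": -1},
    {"x": -0.025,"y": 0.155,"z": 0.23,"ax": 0,"ay": 0,"az": 0,"jaw": -1},
    {"x": -0.025,"y": 0.155,"z": 0.23,"ax": 0,"ay": 0,"az": 0,"jaw": -1}
  ]
}}

```text
time: 21.6
tool_pos: [528.8, -210.8, 116.0]
tcp_rot: [-3.141, 0.0, 0.187]
contact_force: [-0.5, 1.2, -1.0]
grip_width: 13.6
finger_force: 30.0
```

The knob is already 4.5 mm down over the spindle with no force, so I'll push it home.

Emit:
{"fn": "send_rows", "kwargs": {
  "rows": [
    {"x": 0,"y": 0,"z": 0.015,"ax": 0,"ay": 0,"az": 0,"jaw": -1},
    {"x": 0,"y": 0,"z": 0.03,"ax": 0,"ay": 0,"az": 0,"jaw": -1},
    {"x": 0,"y": 0,"z": 0.045,"ax": 0,"ay": 0,"az": 0,"jaw": -1},
    {"x": 0,"y": 0,"z": 0.055,"ax": 0,"ay": 0,"az": 0,"jaw": -1},
    {"x": 0,"y": 0,"z": 0.06,"ax": 0,"ay": 0,"az": 0,"jaw": -1},
    {"x": 0,"y": 0,"z": 0.065,"ax": 0,"ay": 0,"az": 0,"jaw": -1},
    {"x": 0,"y": 0,"z": 0.07,"ax": 0,"ay": 0,"az": 0,"jaw": -1},
    {"x": 0,"y": 0,"z": 0.075,"ax": 0,"ay": 0,"az": 0,"jaw": -1},
    {"x": 0,"y": 0,"z": 0.08,"ax": 0,"ay": 0,"az": 0,"jaw": -1},
    {"x": 0,"y": 0,"z": 0.08,"ax": 0,"ay": 0,"az": 0,"jaw": -1}
  ]
}}

```text
time: 22.85
tool_pos: [528.7, -210.8, 100.5]
tcp_rot: [3.142, -0.0, 0.187]
contact_force: [-2.5, 3.9, 7.2]
grip_width: 13.8
finger_force: 30.0
```

Emit:
{"fn": "send_rows", "kwargs": {
  "rows": [
    {"x": 0,"y": 0,"z": 0.004,"ax": 0,"ay": 0,"az": 0,"jaw": -1},
    {"x": 0,"y": 0,"z": 0.008,"ax": 0,"ay": 0,"az": 0,"jaw": -1},
    {"x": 0,"y": 0,"z": 0.012,"ax": 0,"ay": 0,"az": 0,"jaw": -1},
    {"x": 0,"y": 0,"z": 0.014,"ax": 0,"ay": 0,"az": 0,"jaw": -1},
    {"x": 0,"y": 0,"z": 0.014,"ax": 0,"ay": 0,"az": 0,"jaw": -1},
    {"x": 0,"y": 0,"z": 0.014,"ax": 0,"ay": 0,"az": 0,"jaw": -1},
    {"x": 0,"y": 0,"z": 0.014,"ax": 0,"ay": 0,"az": 0,"jaw": -1},
    {"x": 0,"y": 0,"z": 0.014,"ax": 0,"ay": 0,"az": 0,"jaw": -1},
    {"x": 0,"y": 0,"z": 0.014,"ax": 0,"ay": 0,"az": 0,"jaw": -1},
    {"x": 0,"y": 0,"z": 0.014,"ax": 0,"ay": 0,"az": 0,"jaw": -1}
  ]
}}

```text
time: 24.1
tool_pos: [528.8, -210.8, 98.2]
tcp_rot: [3.141, -0.0, 0.187]
contact_force: [-3.0, 4.9, 9.9]
grip_width: 14.0
finger_force: 30.0
```

Emit:
{"fn": "send_rows", "kwargs": {
  "rows": [
    {"x": 0,"y": -0.003,"z": 0.002,"ax": 0,"ay": 0,"az": 0,"jaw": -1},
    {"x": 0,"y": -0.003,"z": 0.004,"ax": 0,"ay": 0,"az": 0,"jaw": -1},
    {"x": 0,"y": -0.003,"z": 0.006,"ax": 0,"ay": 0,"az": 0,"jaw": -1},
    {"x": 0,"y": -0.003,"z": 0.008,"ax": 0,"ay": 0,"az": 0,"jaw": -1},
    {"x": 0,"y": -0.003,"z": 0.008,"ax": 0,"ay": 0,"az": 0,"jaw": -1},
    {"x": 0,"y": -0.003,"z": 0.008,"ax": 0,"ay": 0,"az": 0,"jaw": -1},
    {"x": 0,"y": -0.003,"z": 0.008,"ax": 0,"ay": 0,"az": 0,"jaw": -1},
    {"x": 0,"y": -0.003,"z": 0.008,"ax": 0,"ay": 0,"az": 0,"jaw": -1},
    {"x": 0,"y": -0.003,"z": 0.008,"ax": 0,"ay": 0,"az": 0,"jaw": -1},
    {"x": 0,"y": -0.003,"z": 0.008,"ax": 0,"ay": 0,"az": 0,"jaw": -1}
  ]
}}

```text
time: 25.35
tool_pos: [528.9, -210.8, 98.0]
tcp_rot: [3.14, -0.001, 0.187]
contact_force: [-6.1, 4.7, 19.6]
grip_width: 14.0
finger_force: 30.0
```

The force jumped to 20 N while the tool moved only 0.2 mm, so the spindle is on its stop. I'll hand in now.

```bash
python3 -c "
from h import *
print(bot.close_job())"
```

```text
the job is handed in; nothing more can be done
None
```

I handed the job in at about 25 s with both wing fasteners turned to their end stops and the knob seated and held pressed on the spindle's stop (about 20 N down, 30 N grip). The moka pot, salt shaker and spice jar were never approached; the verdict was not shown to me.

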